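Offer up a hinge flap to its jamb

ROBOT

A 7-joint arm with a two-finger parallel gripper is mounted at the origin on a cart in front of the work surface, level with it; the furniture and walls round the work are solid. World frame = base frame: x ahead of the robot, y to its left, z up, the work surface at z = 0. Lengths are in m, angles in rad, forces in N, time in s.
With the tool pointing down it reaches from about 0.4 to 0.875 m from the base axis. Payload 19.3 kg.
Tool frame: the origin (TCP) lies at the very end of the fingers, on their centre line; the grasp point (between the pads) lies 19 mm behind it; z points along the fingers, y is the line along which they close (so a half turn about z gives the same grasp; the last joint's range is limited). The gripper opens to 85 mm and grips with 20 to 120 N. Pads are 22 mm wide; open, the fingers measure 114 mm over their backs; the gripper's body (76 mm by 85 mm) begins 54 mm behind the grasp point. The pads swing forward as they close: fully open they stand 13 mm farther back than shut.
Start: joints at [1.092, 0.521, -0.036, 1.599, 0.021, 1.021, -0.113], TCP at [0.248, -0.574, 0.231] pointing down, gripper open.
Joint ranges: [-2.91, 2.91], [-0.3, 2.13], [-1.5, 1.42], [0.17, 2.43], [-1.26, 4.41], [0.16, 1.93], [-2.52, 2.52]. Speed limits (rad/s): [1.89, 1.89, 2.39, 2.39, 3.01, 3.01, 3.01].

INTERFACE

Orientations are given as [roll, pitch, yaw] about the fixed x, y, z axes, in that order (R = Rz(yaw) Ry(pitch) Rx(roll)).
In Python, from workcell import bot gives the robot as it stands.
- The arm moves only by the shell command python3 -m crank 'ROWS' [FORCE]. ROWS is a JSON object of lists of equal length, an entry for each row: "travel": the shift along the world's x, y, z in cm, a list of three; "turn": the turn, a rotation vector about the world's x, y, z in degrees, a list of three; "gripper": the closure, from 0 (fully open) to 1 (shut). A call has exactly 5 rows; each row is the pose to reach, as a shift and turn from the pose commanded when the call began; what a row does not reach only later rows make up. A row lasts 1/10 s, in which the tool goes at most 50 mm and 8.59 degrees, less where a joint would pass 70% of its speed; a pose out of reach is approached as far as the arm can. A call with a gripper value outside its range is refused whole. The fingers move at their own pace and stop on an object; FORCE is the grip in N (left out, the last holds). Time passes only in rows, so rows that repeat a pose let the fingers close, or fill a call up. It gives the time, the measured TCP pose, the force, the opening and the grip force at its end, in the units of the state.
- bot.observe(): the state, without advancing time (a new reading comes with each control period).
- bot.grab_frame(name): name is "scene" or "top"; returns a dict with "pixels" (420x560x3 uint8, red, green, blue), "fx", "fy", "cx", "cy" (pixels), "extrinsics" (4x4, takes a point from world to camera coordinates). Camera axes: x right, y down, z forward; pixel columns grow to the right and rows downward; lengths in m; the calibration is good to about 2 mm. A picture is of the moment at which its call begins. There is no depth.
- bot.job_done(): hands the job in; it is judged then, once.
The state is a dict: "clock": time; "qpos": joint angles; "qd": joint speeds; "joint_efforts": joint torques, N m; "position": TCP position; "tool_rot": TCP orientation; "force": force on the tool from outside, world axes, zero at the start; "moment": the same for the moment, N m; "grip_width": finger opening in m; "finger_force": force on a finger pad.
Only numpy, scipy, OpenCV 4.12 (cv2) and the standard library are available. Lean on these libraries where they do the work, as an engineer would, in place of code of your own. Each camera call takes 0.05 s, during which the arm holds its last target. There are 200 camera calls.

TASK

Pick up the grey flap that has a single hinge knuckle and bring that knuckle between the two knuckles on the jamb block, so that the three bores line up closely enough for the hinge pin to be pushed through. Finish while still holding it there: the flap level and still, carried by the gripper alone and not resting or pressing on the jamb. Do not force it against the jamb, and leave the other loose things where they lie.

Things in the scene. Friction and masses are not known exactly. Their poses are not given: they have to be found in the camera images.
- flap: The flap to fit: grey block 90 x 48 x 22 mm (x, y, z) lying flat, steel hinge leaf on top to z = 25 mm. One steel knuckle, 30 mm long, in the middle of its +x edge (away from the robot); between block (ends x = 45) and knuckle only a 30 mm wide tongue, z 22 to 25. Origin: centre of the block's underside, z up. 0.15 to 0.28 kg, centre of mass near x = 6 mm. Grip it across its width (y).
- flap_axis (a point): Centre of the flap's knuckle bore, at (62, 0, 15) mm in the flap's frame; axes as the flap's, the bore runs along y. The knuckle is a tube of outer diameter 20 mm, bore 11 mm, 30 mm long.
- flap_axis_l (a point): The +y end of the flap's knuckle bore, at (62, 15, 15) mm in the flap's frame.
- flap_axis_r (a point): The -y end of the flap's knuckle bore, at (62, -15, 15) mm in the flap's frame.
- jamb: Jamb, fixed: upright aluminium block 44 x 90 mm, 100 mm high with the steel leaf on top, on a dark foot plate. Two knuckles (tubes along y, outside 20 mm, bore 11 mm, 20 mm long, 36 mm apart) stand out from its upper front edge, toward the robot. Origin: on the worktop below the hinge axis; x into the block, z up. Block's front face at x = 14 mm; foot plate x -8 to 102, y +-65, 8 mm thick.
- jamb_axis (a point): Middle of the 36 mm gap (open above, below, in front) on the jamb's hinge axis, 90 mm above the worktop; axes as the jamb's, bores along y. Lined up, the flap's knuckle centre is here, the flap's x along the jamb's x, and the flap's block on the robot's side of the jamb.
- twin_flap: Not to be used: a flap of the same size and look, frame alike, but with two short knuckles (each 14 mm long, 20 mm apart) instead of a single one in the middle. The two flaps lie in two places before the robot, either way round.
- hinge_pin: The hinge pin, a plain steel rod 7 mm thick and 92 mm long, lying loose; origin at the middle of its underside. For scale only, not to be used.
- sample_jar: Sample jar with a blue cap, 56 mm wide, 82 mm high, standing; bystander, origin at its underside.
- tape_roll: Roll of tape, 87 mm wide, 19 mm high, lying; bystander, origin at its underside.
- marker: Marker pen 136 mm long, lying; bystander, origin at its underside.
- bench_timer: Small white bench timer 62 x 66 x 19 mm; bystander, origin at its underside.
There are look-alikes about, which are no part of the job. Leave any green or purple look-alike of the flap alone.

How it is judged:
By the outcome, as a careful person would: the job done as asked, in the order asked, and still so for the second after the job is handed in, while the arm keeps its last pose, push and grip.
It also fails if it takes over 38 s, if anything falls off the work surface, if the arm or the gripper's body presses on something with over 40 N, if the wrist force passes 120 N, or if a joint passes its speed limit or range.

## Working session

There is one attempt and no reset: what is moved stays moved. The work goes in short steps, Python scripts to look and compute and a shell command to move; the robot and the scene stay as the last step left them, time stands still between calls to the robot, and variables do not carry over. Pictures are saved under pics/ and viewed, at most 10 in all, crops included, and the job is handed in when it is done.

```bash
mkdir -p pics; ls; cat > h.py <<'E'
import numpy as np, cv2
from workcell import bot
def ray(f,u,v):
    E=np.array(f["extrinsics"]);R,t=E[:3,:3],E[:3,3]
    d=R.T@np.array([(u-f["cx"])/f["fx"],(v-f["cy"])/f["fy"],1.]);return -R.T@t,d
def onz(f,u,v,z):
    o,d=ray(f,u,v);return o+d*(z-o[2])/d[2]
def proj(f,P):
    E=np.array(f["extrinsics"]);p=(E[:3,:3]@np.atleast_2d(P).T).T+E[:3,3]
    return np.c_[p[:,0]/p[:,2]*f["fx"]+f["cx"],p[:,1]/p[:,2]*f["fy"]+f["cy"]]
def tri(f,uv,g,uw):
    A=[];b=[]
    for F,(u,v) in((f,uv),(g,uw)):
        o,d=ray(F,u,v);d/=np.linalg.norm(d);M=np.eye(3)-np.outer(d,d);A.append(M);b.append(M@o)
    return np.linalg.lstsq(np.vstack(A),np.hstack(b),rcond=None)[0]
def save(f,n): cv2.imwrite("pics/"+n,f["pixels"][:,:,::-1])
E
python3 - <<'E'
from h import *
import pickle
s=bot.observe();print(s)
F={}
for n in("scene","top"):
    f=bot.grab_frame(n);F[n]=f;save(f,n+"0.png")
    E=np.array(f["extrinsics"]);print(n,f["fx"],f["cx"],f["cy"],-E[:3,:3].T@E[:3,3],E[2,:3])
pickle.dump(F,open("F0.pkl","wb"))
E
```

```text
pics
{'clock': 0.0, 'qpos': array([ 1.0917989 ,  0.52200784, -0.03631295,  1.59996148,  0.02118302,
        1.02111767, -0.11280868]), 'qd': array([ 0.00043613, -0.00043799, -0.00078386,  0.0005446 , -0.00125734,
        0.00039799, -0.00196432]), 'joint_efforts': array([-3.80177453e-04, -9.27094030e+01,  1.98001049e+00, -3.69924188e+01,
        1.77698338e-02,  8.21450871e-03, -1.58697043e-05]), 'position': array([ 0.24827763, -0.57322099,  0.2307464 ]), 'tool_rot': array([-3.14048498e+00,  7.16674941e-05,  4.08756562e-01]), 'force': array([ 0.20802731, -0.5837109 ,  0.3655414 ]), 'moment': array([ 0.03879281,  0.04632957, -0.03637738]), 'finger_force': 0.0, 'grip_width': 0.08541529428284969}
scene 387.98998137696026 276.3820201641512 206.00391519455627 [0.67576822 0.76148439 1.22958472] [-0.09156814 -0.53770211 -0.83814779]
top 519.0715646734897 271.2152303235954 213.84514384664607 [0.46188598 0.03093772 1.4857059 ] [ 0.0757756   0.00172979 -0.9971234 ]
```

View pics/scene0.png

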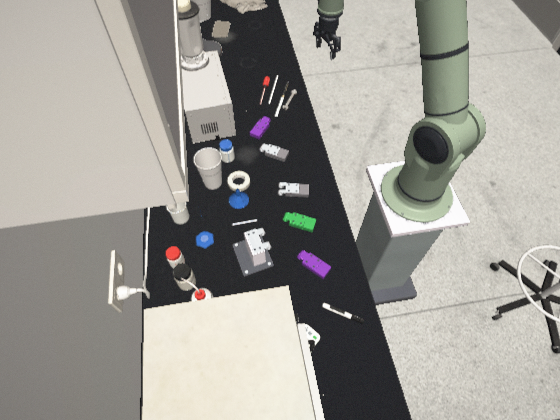

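View pics/top0.png

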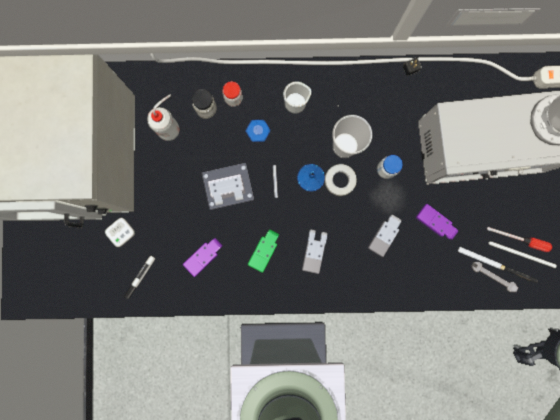

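The top image shows two grey flaps, at about (315,250) and (386,235), and the jamb at (228,187). The first one looks two-pronged, so I'm enlarging both flaps and the jamb.

```bash
python3 - <<'E'
from h import *
import pickle
F=pickle.load(open("F0.pkl","rb"));p=F["top"]["pixels"];q=F["scene"]["pixels"]
def c(im,x,y,w,h,k): return cv2.resize(im[y:y+h,x:x+w],None,fx=k,fy=k,interpolation=cv2.INTER_CUBIC)
# top row: flapA (295,225) flapB(362,210) ; jamb
a=np.hstack([c(p,365,211,40,50,6),c(p,298,225,34,50,6),c(p,200,160,56,50,6)])
b=np.hstack([c(q,255,138,40,30,6),c(q,274,176,40,30,6),c(q,228,224,50,30,6)])
W=min(a.shape[1],b.shape[1]);im=np.vstack([a[:,:W],b[:,:W]])
print(im.shape);cv2.imwrite("pics/c0.png",im[:,:,::-1])
E
```

```text
(480, 780, 3)
```

View pics/c0.png

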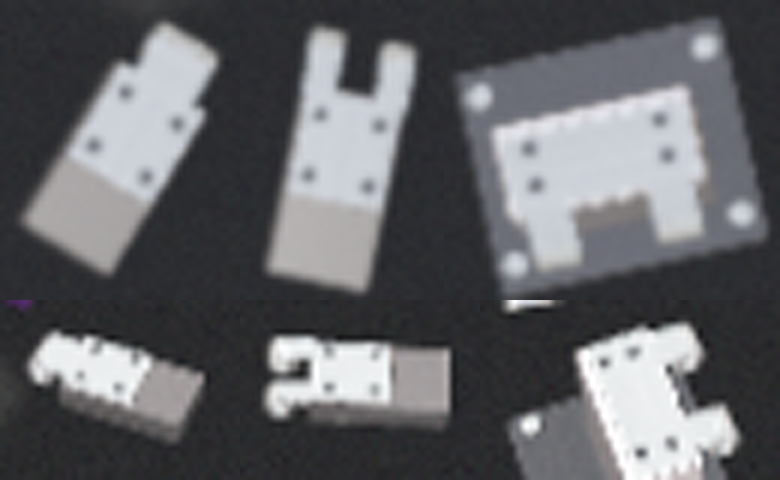

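The single-knuckle flap is the left one in the crops, at about (386,235) in the top image. I'm fitting poses from its clicked corners and the jamb's.

```bash
cat > fit.py <<'E'
from h import *
from scipy.optimize import least_squares
def P(pose,m):
    x,y,a=pose[:3];m=np.array(m,float)/1000;c,s=np.cos(a),np.sin(a)
    return np.c_[x+c*m[:,0]-s*m[:,1],y+s*m[:,0]+c*m[:,1],m[:,2]]
def un(c,ox,oy,cx=0,cy=0,k=6): c=np.array(c,float);return np.c_[(c[:,0]-cx+.5)/k-.5+ox,(c[:,1]-cy+.5)/k-.5+oy]
def fit(f,m,uv,g): 
    r=least_squares(lambda p:(proj(f,P(p,m))-uv).ravel(),g);return r.x,(proj(f,P(r.x,m))-uv)
E
python3 - <<'E'
from fit import *
import pickle
F=pickle.load(open("F0.pkl","rb"));T=F["top"];S=F["scene"]
np.set_printoptions(precision=4,suppress=True)
fm=[(70,15,20),(70,-15,20),(45,24,25),(45,-24,25),(-45,24,22),(-45,-24,22)]
fu=un([(163,22),(218,58),(118,65),(205,112),(22,220),(112,275)],365,211)
g,r=fit(T,fm,fu,[.5,-.2,-.5]);print("flap",g,"\n",r)
jm=[(102,65,8),(102,-65,8),(-8,-65,8),(-8,65,8),(58,45,100),(58,-45,100),(-9,38,94),(-9,18,94),(-9,-18,94),(-9,-38,94)]
ju=un([(458,72),(715,18),(768,238),(505,295),(492,128),(688,86),(541,268),(581,263),(660,242),(702,235)],200,160,444)
j,r=fit(T,jm,ju,[.62,.12,.2]);print("jamb",j,"\n",r)
# overlay check
ims=[]
for f,w in((T,[(365,211,40,50),(200,160,56,50)]),(S,[(255,138,40,30),(228,224,50,45)])):
    for (x,y,ww,h),pose,ms in zip(w,(g,j),([[(-45,24,22),(45,24,25),(45,15,25),(62,15,25),(72,15,15),(72,-15,15),(62,-15,25),(45,-15,25),(45,-24,25),(-45,-24,22)]],[jm[:4],[(58,45,100),(58,-45,100),(14,-45,100),(14,-38,100),(0,-38,100),(-10,-38,90),(-10,-18,90),(0,-18,100),(14,-18,100),(14,18,100),(0,18,100),(-10,18,90),(-10,38,90),(0,38,100),(14,38,100),(14,45,100)]])):
        im=cv2.resize(f["pixels"][y:y+h,x:x+ww],None,fx=6,fy=6,interpolation=cv2.INTER_CUBIC).copy()
        for m in ms:
            q=((proj(f,P(pose,m))-[x,y]+.5)*6-.5)
            cv2.polylines(im,[np.round(q).astype(np.int32)],True,(255,0,0),1)
        ims.append(im)
W=max(ims[0].shape[1]+ims[1].shape[1],ims[2].shape[1]+ims[3].shape[1])
rows=[]
for a,b in((ims[0],ims[1]),(ims[2],ims[3])):
    h=max(a.shape[0],b.shape[0]);R=np.zeros((h,W,3),np.uint8);R[:a.shape[0],:a.shape[1]]=a;R[:b.shape[0],a.shape[1]:a.shape[1]+b.shape[1]]=b;rows.append(R)
im=np.vstack(rows);print(im.shape);cv2.imwrite("pics/ov0.png",im[:,:,::-1])
E
```

```text
flap [ 0.4966 -0.2815 -0.5692] 
 [[-0.2785  0.382 ]
 [-0.2804 -0.1104]
 [ 0.3765 -1.0179]
 [ 0.6002  0.0108]
 [-0.0737  0.4908]
 [-0.346   0.2405]]
jamb [0.612  0.1478 0.1945] 
 [[-0.4452  0.2745]
 [ 0.9306 -0.3523]
 [ 0.2011  0.1336]
 [-0.4103  0.3558]
 [-0.1937 -0.1653]
 [-0.1734 -0.2915]
 [-0.4306  0.3636]
 [ 0.1642 -0.3909]
 [ 0.0614  0.2525]
 [ 0.3153 -0.1671]]
(570, 576, 3)
```

View pics/ov0.png

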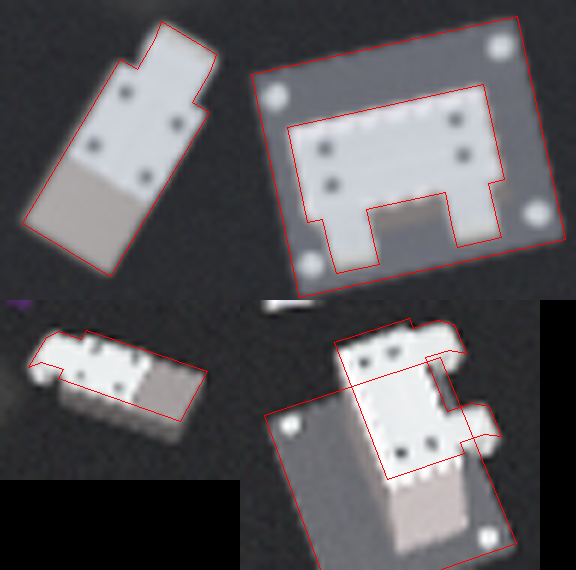

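The flap model matches both views. Flap centre is (0.497,-0.282) at yaw -32.6°, and the jamb axis is (0.612,0.148,0.09) at yaw 11.1°. Moving above the flap now.

```bash
python3 -m crank '{"travel":[[2.5,3,0],[5.5,6.5,0],[8.5,10,-1],[11.5,13.5,-2],[14.5,17,-3]],"turn":[[0,0,-5],[0,0,-12],[0,0,-19],[0,0,-26],[0,0,-33]],"gripper":[0,0,0,0,0]}' 40
python3 -m crank '{"travel":[[3,3.5,-2],[6,7,-4],[8.5,9.6,-6],[10.3,11.6,-8],[10.9,11.9,-9]],"turn":[[0,0,-7],[0,0,-13],[0,0,-18],[0,0,-22],[0,0,-23]],"gripper":[0,0,0,0,0]}'
```

```text
clock: 0.6
position: [0.3942, -0.4019, 0.2009]
tool_rot: [-3.141, 0.0, -0.173]
force: [1.0, -1.3, 0.2]
grip_width: 0.0854
finger_force: 0.0
clock: 1.1
position: [0.5039, -0.2808, 0.1093]
tool_rot: [-3.141, 0.002, -0.567]
force: [-0.5, -0.7, -0.1]
grip_width: 0.0853
finger_force: 0.0
```

```bash
python3 -m crank '{"travel":[[0,0,-2],[0,0,-4],[0,0,-5],[0,0,-5],[0,0,-5]],"turn":[[0,0,0],[0,0,0],[0,0,0],[0,0,0],[0,0,0]],"gripper":[0,0,0,0,0]}'
python3 - <<'E'
from h import *
f=bot.grab_frame("top");g=bot.grab_frame("scene")
c=lambda f,x,y,w,h:cv2.resize(f["pixels"][y:y+h,x:x+w],None,fx=6,fy=6,interpolation=cv2.INTER_CUBIC)
im=np.hstack([c(f,350,200,66,70),c(g,240,110,66,70)]);cv2.imwrite("pics/hover.png",im[:,:,::-1])
print(bot.observe()["position"],bot.observe()["tool_rot"])
E
```

```text
clock: 1.6
position: [0.5025, -0.285, 0.0619]
tool_rot: [3.142, -0.0, -0.569]
force: [0.6, -0.2, 0.8]
grip_width: 0.0855
finger_force: 0.0
[ 0.50275906 -0.28495628  0.0622242 ] [-3.14143337e+00 -1.25885225e-03 -5.68889576e-01]
```

View pics/hover.png

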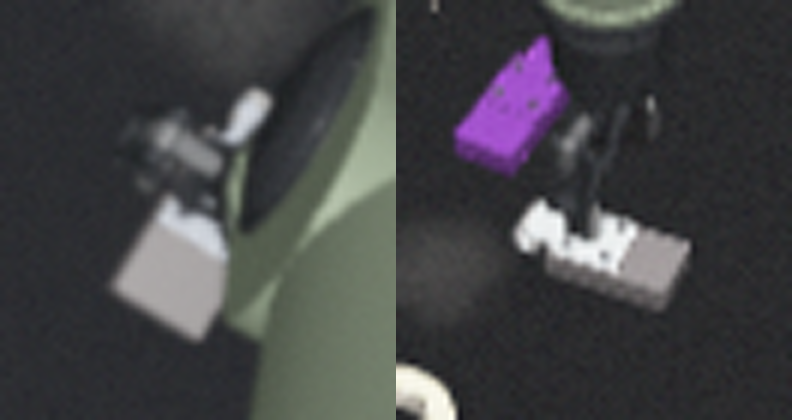

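The left crop (top) is mostly hidden by the arm. In the right crop (scene) the fingers straddle the grey flap, clear of the purple one. Going down to grip.

```bash
python3 -m crank '{"travel":[[0,0,-2],[0,0,-4],[0,0,-5.3],[0,0,-5.8],[0,0,-5.8]],"turn":[[0,0,0],[0,0,0],[0,0,0],[0,0,0],[0,0,0]],"gripper":[0,0,0,0,0]}' && python3 -m crank '{"travel":[[0,0,0],[0,0,0],[0,0,0],[0,0,0],[0,0,0]],"turn":[[0,0,0],[0,0,0],[0,0,0],[0,0,0],[0,0,0]],"gripper":[0.2,0.3,0.4,0.5,0.6]}' 60
```

```text
clock: 2.2
position: [0.5023, -0.2845, 0.0032]
tool_rot: [3.142, 0.0, -0.569]
force: [-0.7, -0.6, 0.4]
grip_width: 0.0854
finger_force: 0.0
clock: 2.7
position: [0.5028, -0.2846, 0.0041]
tool_rot: [-3.141, -0.001, -0.569]
force: [-2.2, 2.2, 11.6]
grip_width: 0.0467
finger_force: 61.6
```

```bash
python3 -m crank '{"travel":[[0,0,0.5],[0,0,1.5],[0,0,3],[0,0,5],[0,0,7]],"turn":[[0,0,0],[0,0,0],[0,0,0],[0,0,0],[0,0,0]],"gripper":[0.6,0.6,0.6,0.6,0.6]}' 80 && python3 -m crank '{"travel":[[0,2,2],[0,5,4],[0,9,6],[0,13,6],[0,17,6]],"turn":[[0,0,3],[0,0,7],[0,0,12],[0,0,17],[0,0,22]],"gripper":[0.6,0.6,0.6,0.6,0.6]}' && python3 -m crank '{"travel":[[0.3,4,0],[0.6,8,0],[0.9,12,0],[1.2,16,0],[1.4,19,0]],"turn":[[0,0,5],[0,0,10],[0,0,15],[0,0,19],[0,0,21.7]],"gripper":[0.6,0.6,0.6,0.6,0.6]}'
```

```text
clock: 3.2
position: [0.5024, -0.2846, 0.075]
tool_rot: [-3.142, -0.0, -0.569]
force: [0.6, -0.1, -1.3]
grip_width: 0.0462
finger_force: 83.3
clock: 3.7
position: [0.5026, -0.1132, 0.1351]
tool_rot: [3.142, -0.002, -0.181]
force: [1.5, -0.5, -2.7]
grip_width: 0.0462
finger_force: 83.5
clock: 4.2
position: [0.5165, 0.078, 0.1345]
tool_rot: [-3.141, -0.001, 0.198]
force: [0.9, 1.0, -3.3]
grip_width: 0.0461
finger_force: 83.5
```

```bash
python3 -m crank '{"travel":[[0,2,0],[0,4,-2],[0,5.1,-4],[0.1,5.1,-5.5],[0.1,5.1,-5.5]],"turn":[[0,0,0],[0,0,0],[0,0,0],[0,0,0],[0,0,0]],"gripper":[0.6,0.6,0.6,0.6,0.6]}' 
python3 -m crank '{"travel":[[0,0,0],[0,0,0],[0,0,0],[0,0,0],[0,0,0]],"turn":[[0,0,0],[0,0,0],[0,0,0],[0,0,0],[0,0,0]],"gripper":[0.6,0.6,0.6,0.6,0.6]}' 
python3 - <<'E'
from h import *
import pickle
f=bot.grab_frame("top");g=bot.grab_frame("scene");pickle.dump((f,g),open("F1.pkl","wb"))
c=lambda f,x,y,w,h,k:cv2.resize(f["pixels"][y:y+h,x:x+w],None,fx=k,fy=k,interpolation=cv2.INTER_CUBIC)
im=np.hstack([c(f,195,155,66,95,6),c(g,225,210,66,95,6)]);cv2.imwrite("pics/pre.png",im[:,:,::-1])
s=bot.observe();print(s["position"],s["tool_rot"],s["moment"])
E
```

```text
clock: 4.7
position: [0.5167, 0.1264, 0.0777]
tool_rot: [3.141, 0.002, 0.195]
force: [-0.5, 0.2, -2.6]
grip_width: 0.0465
finger_force: 83.4
clock: 5.2
position: [0.5176, 0.1264, 0.0786]
tool_rot: [-3.141, -0.0, 0.194]
force: [0.2, -0.7, -2.2]
grip_width: 0.0462
finger_force: 83.4
[0.51748785 0.12646743 0.07843038] [-3.14155594e+00 -1.80946599e-04  1.94007154e-01] [ 0.01297913  0.02630192 -0.05393478]
```

View pics/pre.png

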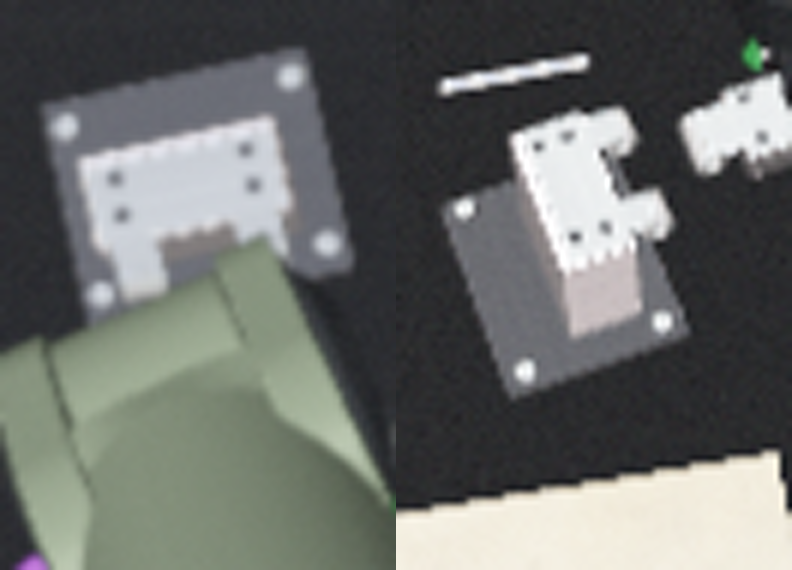

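Top view: the arm hides the flap. Scene crop: the jamb knuckles are at about (620,130) and (650,215), and the flap, level, is in front at about (700,140). I'm overlaying the predicted outlines at higher zoom to compare the two in that one camera.

```bash
cat > ovl.py <<'E'
from fit import *
JL=[(58,45,100),(58,-45,100),(14,-45,100),(14,-38,100),(0,-38,100),(-7,-38,97),(-10,-38,90),(-10,-18,90),(-7,-18,97),(0,-18,100),(14,-18,100),(14,18,100),(0,18,100),(-7,18,97),(-10,18,90),(-7,18,83),(-7,38,83),(-10,38,90),(-7,38,97),(0,38,100),(14,38,100),(14,45,100)]
FL=[(-45,24,25),(45,24,25),(45,15,25),(62,15,25),(69,15,22),(72,15,15),(69,15,8),(72,15,15),(72,-15,15),(69,-15,22),(62,-15,25),(45,-15,25),(45,-24,25),(-45,-24,25)]
J=(.612,.1478,.1945)
def flap(s):
    a=s["tool_rot"][2];p=s["position"];return (p[0]-.0069*np.cos(a),p[1]-.0069*np.sin(a),a),p[2]-.0041
def overlay(g,s,x,y,w,h,k,name,J=J,df=(0,0,0)):
    im=cv2.resize(g["pixels"][y:y+h,x:x+w],None,fx=k,fy=k,interpolation=cv2.INTER_CUBIC).copy()
    fp,z=flap(s)
    for Q,col in((P(J,JL),(255,0,0)),(P(fp,FL)+[0,0,z]+np.array(df),(0,140,255))):
        q=(proj(g,Q)-[x,y]+.5)*k-.5;cv2.polylines(im,[np.round(q).astype(np.int32)],True,col,1)
    cv2.imwrite("pics/"+name,im[:,:,::-1])
E
python3 - <<'E'
from ovl import *
import pickle
f,g=pickle.load(open("F1.pkl","rb"));s=bot.observe();overlay(g,s,240,220,64,45,12,"pre_ov.png")
E
```

```text
(no output)
```

View pics/pre_ov.png

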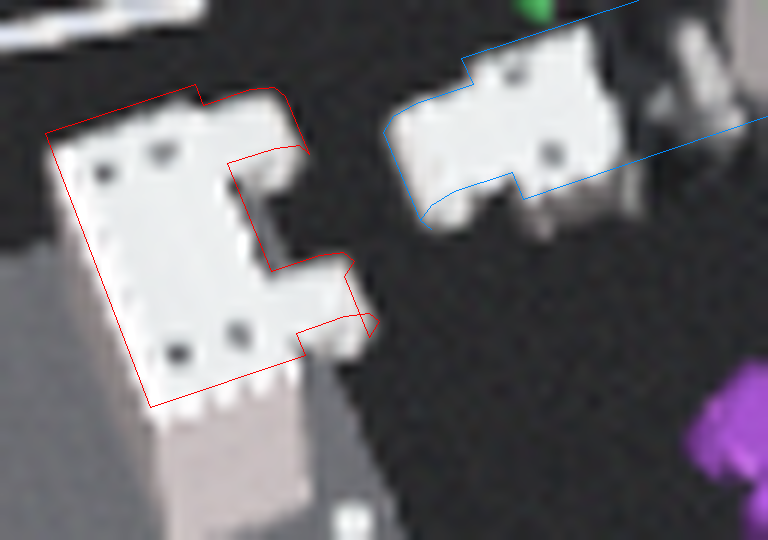

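The flap's predicted outline sits within about 0.5 px of the image and the jamb's is about 1 px off. I'm refining both in this one camera with an area-coverage model fit, so the calibration error cancels out.

```bash
cat > reg.py <<'E'
from ovl import *
from scipy.optimize import minimize
def box(x0,x1,y0,y1,z0,z1): return [(x,y,z) for x in(x0,x1) for y in(y0,y1) for z in(z0,z1)]
def cyl(cx,cz,y0,y1): return [(cx+10*np.cos(t),y,cz+10*np.sin(t)) for t in np.linspace(0,6.283,32) for y in(y0,y1)]
JM=[[box(-8,102,-65,65,0,8)],[box(14,58,-45,45,8,97)],[box(14,58,-45,45,97,100),box(0,14,18,38,97,100),box(0,14,-38,-18,97,100),cyl(0,90,18,38),cyl(0,90,-38,-18)]]
FM=[[box(-45,45,-24,24,0,22)],[box(-6,45,-24,24,22,25),box(45,62,-15,15,22,25),cyl(62,15,-15,15)]]
def cover(f,pose,z,M,win,k=8):
    x,y,w,h=win;L=np.zeros((h*k,w*k),np.uint8)
    for i,hs in enumerate(M):
        for m in hs:
            q=(proj(f,P(pose,m)+[0,0,z])-[x,y]+.5)*k-.5
            cv2.fillConvexPoly(L,cv2.convexHull(np.round(q*16).astype(np.int32)),i+1,shift=4)
    C=[cv2.GaussianBlur(cv2.resize((L==i).astype(np.float32),(w,h),interpolation=cv2.INTER_AREA),(0,0),.4) for i in range(len(M)+1)]
    return np.stack(C,-1)
def reg(f,pose,z,M,win,xmask=None,yaw=False):
    x,y,w,h=win;I=f["pixels"][y:y+h,x:x+w].astype(np.float32).mean(2)
    mk=np.ones((h,w),bool)
    if xmask is not None:  # exclude pixels behind flap x<xmask (gripper)
        uu,vv=np.meshgrid(np.arange(x,x+w),np.arange(y,y+h));o,_=ray(f,0,0)
        for r in range(h):
            for c in range(w):
                p=onz(f,x+c,y+r,z+.02);mk[r,c]=np.cos(pose[2])*(p[0]-pose[0])+np.sin(pose[2])*(p[1]-pose[1])>xmask
    def cost(d):
        C=cover(f,(pose[0]+d[0]/1e3,pose[1]+d[1]/1e3,pose[2]+(d[2]/100 if yaw else 0)),z,M,win)[mk];b=I[mk]
        a,_,_,_=np.linalg.lstsq(C,b,rcond=None);return np.mean((C@a-b)**2)
    n=3 if yaw else 2
    r=minimize(cost,np.zeros(n),method="Nelder-Mead",options=dict(initial_simplex=np.vstack([np.zeros(n),3*np.eye(n)]),xatol=.02,fatol=.01))
    return r.x.round(2),round(float(r.fun)**.5,1)
E
python3 - <<'E'
from reg import *
import pickle
F=pickle.load(open("F0.pkl","rb"));f,g=pickle.load(open("F1.pkl","rb"));s=bot.observe()
F0=(.4966,-.2815,-.5692)
JW=(228,222,56,60)
print("top  flap0",reg(F["top"],F0,0,FM,(362,208,46,56),yaw=True))
print("scene flap0",reg(F["scene"],F0,0,FM,(252,136,45,34),yaw=True))
print("top  jamb0",reg(F["top"],J,0,JM,(198,158,60,56),yaw=True))
print("scene jamb0",reg(F["scene"],J,0,JM,JW,yaw=True))
print("scene jamb1",reg(g,J,0,JM,(228,222,42,60),yaw=True))
fp,z=flap(s);print(fp,z)
for zz in(z-.002,z,z+.002): print("scene flap1",reg(g,fp,zz,FM,(269,218,24,26),xmask=.022))
print("yaw",reg(g,fp,z,FM,(269,218,24,26),xmask=.022,yaw=True))
E
```

```text
top  flap0 (array([ 0.11, -0.72,  0.07]), 11.9)
scene flap0 (array([ 0.87,  2.37, -0.23]), 15.7)
top  jamb0 (array([0.3 , 0.4 , 0.65]), 12.3)
scene jamb0 (array([1.11, 2.8 , 1.18]), 23.5)
scene jamb1 (array([0.87, 2.65, 1.76]), 26.5)
(np.float64(0.5107172986031987), np.float64(0.12513716196634964), np.float64(0.19400715364687304)) 0.07433037565667601
scene flap1 (array([-0.69, -0.87]), 18.9)
scene flap1 (array([-0.96, -0.1 ]), 18.9)
scene flap1 (array([-0.83,  1.04]), 19.0)
yaw (array([-1.62,  3.18, -6.62]), 17.2)
```

The scene camera agrees with the kinematics, and the top camera is biased about 2.4 mm in y. Using scene-relative values, the target TCP is (0.560,0.1396,0.0791) at yaw 0.203. I'll line up laterally first, then re-measure.

```bash
python3 -m crank '{"travel":[[0.6,0.4,0.06],[1.2,0.8,0.06],[1.8,0.82,0.06],[1.8,0.82,0.06],[1.8,0.82,0.06]],"turn":[[0,0,0.3],[0,0,0.5],[0,0,0.5],[0,0,0.5],[0,0,0.5]],"gripper":[0.6,0.6,0.6,0.6,0.6]}' 
python3 -m crank '{"travel":[[0,0,0],[0,0,0],[0,0,0],[0,0,0],[0,0,0]],"turn":[[0,0,0],[0,0,0],[0,0,0],[0,0,0],[0,0,0]],"gripper":[0.6,0.6,0.6,0.6,0.6]}' 
cat > rel.py <<'E'
from reg import *
def rel(wf,xm=.022,n=3,name=None):
    out=[]
    for i in range(n):
        s=bot.observe();g=bot.grab_frame("scene");fp,z=flap(s)
        d,e=reg(g,fp,z,FM,wf,xmask=xm);out.append([*s["position"],s["tool_rot"][2],*d,e])
    out=np.array(out);m=out.mean(0);print(out.round(4));a=m[3]
    kn=np.array([m[0]+m[4]/1e3+(.062-.0069)*np.cos(a),m[1]+m[5]/1e3+(.062-.0069)*np.sin(a),m[2]-.0041+.015])
    jx=np.array([.61295,.1505,.09]);w=jx-kn;c,sn=np.cos(.203),np.sin(.203)
    print("jamb-knuckle world mm",(w*1e3).round(2),"in jamb frame",((c*w[0]+sn*w[1])*1e3).round(2),((c*w[1]-sn*w[0])*1e3).round(2))
    return g
E
python3 - <<'E'
from rel import *
rel((264,218,26,28))
E
```

```text
clock: 5.8
position: [0.5354, 0.1346, 0.0787]
tool_rot: [3.142, 0.0, 0.203]
force: [0.2, -0.1, -2.8]
grip_width: 0.0463
finger_force: 83.4
clock: 6.3
position: [0.5354, 0.1347, 0.0789]
tool_rot: [-3.142, -0.0, 0.203]
force: [0.1, 0.4, -2.5]
grip_width: 0.0459
finger_force: 83.4
[[ 0.5354  0.1347  0.0789  0.2029 -1.33    0.07   41.1   ]
 [ 0.5354  0.1347  0.0789  0.2029 -1.32    0.13   41.    ]
 [ 0.5354  0.1347  0.0789  0.2028 -1.35    0.08   41.1   ]]
jamb-knuckle world mm [24.93  4.6   0.19] in jamb frame 25.34 -0.52
```

```bash
python3 -m crank '{"travel":[[0.3,0.06,0],[0.6,0.12,0],[0.9,0.18,0],[1.2,0.24,0.01],[1.4,0.28,0.01]],"turn":[[0,0,0],[0,0,0],[0,0,0],[0,0,0],[0,0,0]],"gripper":[0.6,0.6,0.6,0.6,0.6]}' && python3 -m crank '{"travel":[[0.3,0.06,0],[0.6,0.12,0],[0.85,0.17,0],[1.05,0.2,0],[1.05,0.2,0]],"turn":[[0,0,0],[0,0,0],[0,0,0],[0,0,0],[0,0,0]],"gripper":[0.6,0.6,0.6,0.6,0.6]}'
python3 - <<'E'
from rel import *
g=rel((257,220,28,28));overlay(g,bot.observe(),236,216,66,48,12,"in.png",J=(.61295,.1505,.203),df=(-.0010,0,0))
import pickle;pickle.dump(g,open("F2.pkl","wb"))
E
```

```text
clock: 6.95
position: [0.5498, 0.1376, 0.079]
tool_rot: [-3.142, -0.0, 0.203]
force: [-0.2, 0.2, -1.7]
grip_width: 0.046
finger_force: 83.4
clock: 7.45
position: [0.5602, 0.1395, 0.079]
tool_rot: [-3.142, -0.0, 0.203]
force: [0.4, -0.4, -1.4]
grip_width: 0.0461
finger_force: 83.4
[[ 0.5602  0.1395  0.079   0.2027 -0.72    3.42   70.9   ]
 [ 0.56    0.1395  0.079   0.2028 -0.52    3.17   70.9   ]
 [ 0.5598  0.1395  0.0789  0.2028 -0.41    3.14   70.8   ]]
jamb-knuckle world mm [-0.46 -3.34  0.13] in jamb frame -1.12 -3.17
```

View pics/in.png

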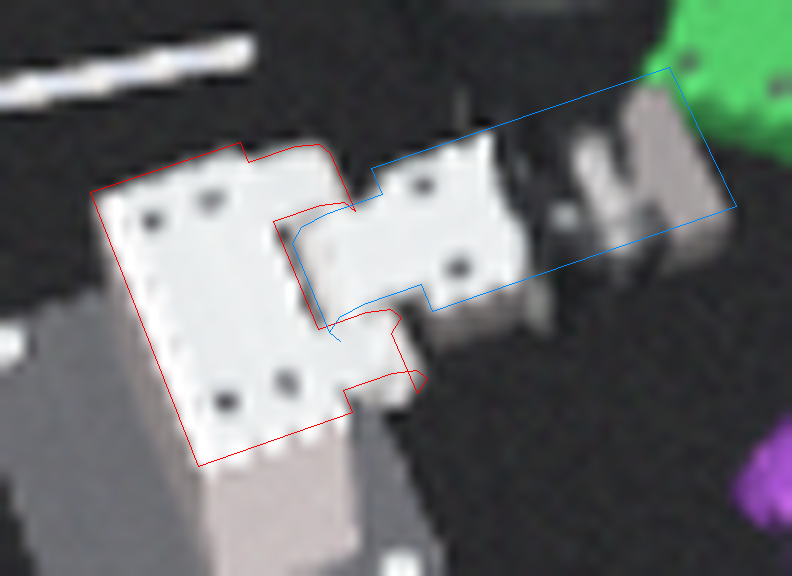

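The scene image shows the flap's knuckle seated between the two jamb knuckles, around (310,270), and no contact force is reading. I'm doing a joint jamb+flap fit to check the remaining offset.

```bash
python3 - <<'E'
from reg import *
import pickle
F=pickle.load(open("F0.pkl","rb"));f1,g1=pickle.load(open("F1.pkl","rb"));g=pickle.load(open("F2.pkl","rb"))
JY=(.612,.1478,.203)
print("jamb0 scene yaw fixed",reg(F["scene"],JY,0,JM,(228,222,56,60)), "upper only",reg(F["scene"],JY,0,JM,(232,224,46,26)))
s=bot.observe();fp,z=flap(s);win=(232,220,48,32);x,y,w,h=win;k=8
I=g["pixels"][y:y+h,x:x+w].astype(np.float32).mean(2)
mk=np.zeros((h,w),bool)
for r in range(h):
    for c in range(w):
        p=onz(g,x+c,y+r,z+.02);mk[r,c]=np.cos(fp[2])*(p[0]-fp[0])+np.sin(fp[2])*(p[1]-fp[1])>.022
def cost(d,zf=z):
    L=np.zeros((h*k,w*k),np.uint8)
    for M,pose,zz,lab in((JM,(JY[0]+d[0]/1e3,JY[1]+d[1]/1e3,.203),0,(1,2,3)),(FM,(fp[0]+d[2]/1e3,fp[1]+d[3]/1e3,fp[2]),zf,(4,3))):
        hs=[(l,m) for l,ms in zip(lab,M) for m in ms]
        for l,m in hs:
            q=(proj(g,P(pose,m)+[0,0,zz])-[x,y]+.5)*k-.5
            cv2.fillConvexPoly(L,cv2.convexHull(np.round(q*16).astype(np.int32)),l,shift=4)
    # +y jamb knuckle in front of flap as seen from scene cam
    m=JM[2][3];q=(proj(g,P((JY[0]+d[0]/1e3,JY[1]+d[1]/1e3,.203),m))-[x,y]+.5)*k-.5
    cv2.fillConvexPoly(L,cv2.convexHull(np.round(q*16).astype(np.int32)),3,shift=4)
    C=np.stack([cv2.GaussianBlur(cv2.resize((L==i).astype(np.float32),(w,h),interpolation=cv2.INTER_AREA),(0,0),.4) for i in range(5)],-1)[mk]
    b=I[mk];a=np.linalg.lstsq(C,b,rcond=None)[0];return np.mean((C@a-b)**2)
for st in([1,2.7,-1,0],[1,2,0,1]):
    r=minimize(cost,st,method="Nelder-Mead",options=dict(initial_simplex=np.vstack([st,np.array(st)+2*np.eye(4)]),xatol=.02,fatol=.01,maxfev=900))
    d=r.x;kn=np.array([fp[0]+d[2]/1e3+.062*np.cos(fp[2]),fp[1]+d[3]/1e3+.062*np.sin(fp[2])]);w_=(np.array([JY[0]+d[0]/1e3,JY[1]+d[1]/1e3])-kn)*1e3
    c,sn=np.cos(.203),np.sin(.203);print(d.round(2),r.fun**.5,"jamb-frame x,y to go",(c*w_[0]+sn*w_[1]).round(2),(c*w_[1]-sn*w_[0]).round(2))
print(s["force"],s["moment"],s["clock"],z)
E
```

```text
jamb0 scene yaw fixed (array([1.12, 2.74]), 23.5) upper only (array([1.56, 3.26]), 23.1)
[ 1.35  3.72 -1.98  0.8 ] 36.892085885411284 jamb-frame x,y to go 1.56 -0.2
[ 1.36  3.7  -1.5   0.88] 36.90161744581378 jamb-frame x,y to go 1.07 -0.2
[-0.74202926 -0.01017476 -2.68807625] [-0.03566335 -0.01025156 -0.0162706 ] 7.6 0.07487782040915358
```

```bash
python3 -m crank '{"travel":[[0.03,0.01,0.01],[0.07,0.015,0.01],[0.07,0.015,0.01],[0.07,0.015,0.01],[0.07,0.015,0.01]],"turn":[[0,0,0],[0,0,0],[0,0,0],[0,0,0],[0,0,0]],"gripper":[0.6,0.6,0.6,0.6,0.6]}' && python3 -m crank '{"travel":[[0,0,0],[0,0,0],[0,0,0],[0,0,0],[0,0,0]],"turn":[[0,0,0],[0,0,0],[0,0,0],[0,0,0],[0,0,0]],"gripper":[0.6,0.6,0.6,0.6,0.6]}'
python3 - <<'E'
from h import *
g=bot.grab_frame("scene");x,y,w,h=248,222,40,30
cv2.imwrite("pics/fin.png",cv2.resize(g["pixels"][y:y+h,x:x+w],None,fx=18,fy=18,interpolation=cv2.INTER_CUBIC)[:,:,::-1])
E
```

```text
clock: 8.1
position: [0.5606, 0.1397, 0.0791]
tool_rot: [-3.142, -0.0, 0.203]
force: [-0.6, -0.7, -1.7]
grip_width: 0.0461
finger_force: 83.4
clock: 8.6
position: [0.5606, 0.1397, 0.0791]
tool_rot: [-3.142, 0.0, 0.203]
force: [-0.3, -0.1, -1.5]
grip_width: 0.0461
finger_force: 83.4
```

View pics/fin.png

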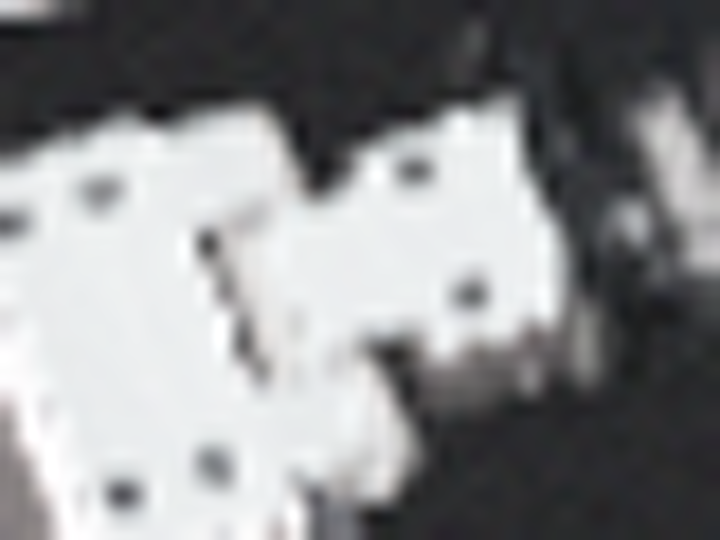

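The knuckle sits in the gap, with a thin dark slit left to the block face around (235,310). I'm checking the slit's width against what perfect alignment would give (about 2.3 mm in this view).

```bash
python3 - <<'E'
from h import *
gs=[bot.grab_frame("scene") for _ in range(3)];I=np.mean([g["pixels"].astype(np.float32).mean(2) for g in gs],0);g=gs[0]
a=.203;ex=np.array([np.cos(a),np.sin(a),0]);ey=np.array([-ex[1],ex[0],0]);o=np.array([.61295,.1505,.09])
u=np.arange(-8,26,.5)
for y in(-10,-6,-2,2,6,10):
    q=proj(g,o+np.outer(u,ex)/1e3+ey*y/1e3).astype(np.float32)
    p=cv2.remap(I,q[:,0].reshape(1,-1),q[:,1].reshape(1,-1),cv2.INTER_LINEAR)[0]
    i=np.argmin(p);print(y,"min at",u[i],p[i].round(),"dark area mm",[round(float(np.sum((230-p[(u>4)&(u<20)]).clip(0))/(230-b)*.5),2) for b in(60,95)],p[::4].round().astype(int))
s=bot.observe();print(s["position"],s["tool_rot"],s["force"],np.abs(s["qd"]).max(),s["clock"])
E
```

```text
-10 min at 11.0 151.0 dark area mm [2.1, 2.64] [237 237 238 240 243 238 232 222 206 168 165 214 234 238 239 238 238]
-6 min at 12.0 168.0 dark area mm [2.0, 2.52] [237 237 238 238 237 236 231 224 205 182 168 202 235 238 238 238 237]
-2 min at 10.5 163.0 dark area mm [1.55, 1.95] [237 238 239 239 239 235 232 225 206 171 187 234 240 239 239 238 237]
2 min at 12.0 117.0 dark area mm [2.66, 3.35] [237 238 238 238 227 220 227 225 213 169 117 188 241 240 239 238 237]
6 min at 13.5 143.0 dark area mm [2.77, 3.49] [234 235 238 239 236 223 223 226 210 185 152 162 217 237 239 238 237]
10 min at 11.5 147.0 dark area mm [2.12, 2.66] [199 216 220 225 233 235 227 222 218 173 159 202 229 237 239 239 238]
[0.56063842 0.13964702 0.0791005 ] [-3.14157212e+00 -2.56046355e-05  2.02805473e-01] [-0.04040161 -0.61613991 -2.69298866] 0.0009024559754909895 8.8
```

```bash
python3 -c "
from workcell import bot
print(bot.job_done())"
```

```text
the job is handed in; nothing more can be done
None
```

I've handed the job in: the arm is holding the single-knuckle flap level and still between the two jamb knuckles. The bores look lined up to about 1 mm in the camera, no contact force showed, and only that flap was moved. Bore height comes from the arm's own position reading, because only one camera could see the fit.

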